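Rub down the last rim moulding of a tiled tray

TASK

One long moulding of the tray's rim is stuck down at only one end and its other end is up in the air. Rub it down onto its tape with the fingertips: start at the stuck end and run, pressing lightly, along the top of the moulding, all the way to the raised end, so that it lies flat. Do not lift anything or push the tray out of place, and leave everything else where it is.

Things in the scene. Friction and masses are not known exactly. Their poses are not given: they have to be found in the camera images.
- tray: Tiled tray, 0.7 to 1.1 kg, loose on the table, turned any way. Plywood base 240 x 180 x 12 mm, tile tops 18 mm up, rim of four flat wooden mouldings (18 wide, 10 thick, on 3 mm foam tape), finished rim top 25 mm above the table. Origin: base underside, below the middle of the loose moulding. x: along it from stuck end (-120 mm) to raised end (+120 mm); y: outward; the tray extends to y = -171 mm.
- moulding_hinge (a joint): Tilt of the loose moulding about its stuck end, rad: 0 = flat along its whole length; 0.07 to 0.10 at the start (raised end 17 to 24 mm too high). It stays at any angle it is pressed to and does not spring back. Closing it takes about 0.2 N m about the stuck end: 1 N at the raised end, more the nearer the stuck end.
- moulding: The loose moulding, a long side of the rim: flat wooden strip 240 x 18 x 10 mm on foam tape, the only one of the four with an end in the air. Origin: its underside at the stuck end, on the centre line; x along it to the raised end, z out of its top face (top face at z = 10 mm). It cannot come off. The foam gives 1 mm for 4 N, 2 mm at most, and springs back.
- mark0 (a point): Point on the centre line of the loose moulding's top face, 20 mm from its stuck end (just in from the stuck end); moves with the moulding.
- mark1 (a point): Point on the centre line of the loose moulding's top face, 70 mm from its stuck end; moves with the moulding.
- mark2 (a point): Point on the centre line of the loose moulding's top face, 120 mm from its stuck end; moves with the moulding.
- mark3 (a point): Point on the centre line of the loose moulding's top face, 170 mm from its stuck end; moves with the moulding.
- mark4 (a point): Point on the centre line of the loose moulding's top face, 220 mm from its stuck end (just in from the raised end); moves with the moulding.
- cone_a: Pine cone ornament on a wooden disc, 54 mm wide, 56 mm high, standing loose on the tiles of the tray, about 100 mm from the loose moulding. Origin: middle of its underside.
- cone_b: Pine cone ornament on a wooden disc, 54 mm wide, 63 mm high, on the table. Origin: middle of its underside.
- tape_roll: Roll of tape lying flat on the table beside the loose moulding, 64 mm across, 24 mm high. Origin: middle of its underside.
- offcut: Short offcut of the same moulding, 70 x 18 x 10 mm, lying on the table beside the loose moulding. Origin: middle of its underside.
- glue_bottle: White glue bottle, 48 mm across, 120 mm high, standing on the table. Origin: middle of its underside.
- bead_jar: Glass jar, 60 mm across, 65 mm high, standing on the table. Origin: middle of its underside.
- brush: Paint brush, 170 mm long, lying on the table. Origin: middle of its underside.

How it is judged:
By the outcome, as a careful person would: the job done as asked, in the order asked, and still so for the second after the job is handed in, with the robot touching nothing.
It also fails if it takes over 40 s, if anything falls off the work surface, if the arm or the gripper's body presses on something with over 40 N, if the wrist force passes 120 N, or if a joint passes its speed limit or range.

ROBOT

A 7-joint arm with a two-finger parallel gripper is mounted at the origin on the work surface. World frame = base frame: x ahead of the robot, y to its left, z up, the work surface at z = 0. Lengths are in m, angles in rad, forces in N, time in s.
With the tool pointing down it reaches from about 0.425 to 0.925 m from the base axis. Payload 6.8 kg.
Tool frame: the origin (TCP) lies at the centre of the arm's flange, where the gripper is bolted on; the fingertips stand 173 mm ahead of it and the grasp point (between the pads) lies 155 mm ahead of it (r.hold_point_z is the distance from the TCP to the grasp point, in m); z points along the fingers, x is the direction in which the jaws open and shut, and the axes are right-handed (so a half turn about z gives the same grasp; the last joint's range is limited). The gripper opens to 85 mm and grips with 20 to 120 N. Pads are 22 mm wide; open, the fingers measure 114 mm over their backs; the gripper's body (76 mm by 85 mm) begins 54 mm behind the grasp point. The pads swing forward as they close: fully open they stand 13 mm farther back than shut.
Start: joints at [1.057, 0.477, 0.022, 1.555, -0.011, 1.109, -0.083], TCP at [0.266, -0.62, 0.405] pointing down, gripper open.
Joint ranges: [-2.96, 2.96], [-0.34, 2.1], [-1.41, 1.46], [0.24, 2.44], [-1.37, 4.51], [0.17, 1.92], [-2.96, 2.96]. Speed limits (rad/s): [2.39, 2.39, 3.14, 3.14, 3.14, 3.14, 3.14].

INTERFACE

Orientations are given as a rotation vector (axis times angle).
In Python, from bench import r gives the robot as it stands.
- The arm moves only by the tool apply_moves, never from a script. Its arguments are lists of equal length, an entry for each row: "dp": the shift along the tool's x, y, z scaled (see below), a list of three; "twist": the turn, a rotation vector about the tool's x, y, z scaled (see below), a list of three; "jaw": the closure in counts, from 0 (fully open) to 255 (shut). In form: {"dp": [[x, y, z], ...], "twist": [[rx, ry, rz], ...], "jaw": [jaw, ...]}. A call has 1 to 20 rows; each row shifts and turns the pose as measured when the row begins, along the tool's axes as they then stand; what a row does not reach is not made up. The controller multiplies each number of a shift by 12 cm and each number of a turn by 120 degrees. A row lasts 1/10 s, in which the tool goes at most 50 mm and 8.59 degrees, less where a joint would pass 70% of its speed; a pose out of reach is approached as far as the arm can. A call with a number of a shift or a turn outside -1 to 1 is refused whole. A call with a gripper value outside its range is refused whole. The fingers move at their own pace and stop on an object; "grip_force" is the grip in N (left out, the last holds). Time passes only in rows, so rows that do not move let the fingers close. It gives the time, the measured TCP pose, the force and the opening at its end, in the units of the state.
- r.get_obs(): the state, without advancing time (a new reading comes with each control period).
- r.grab_frame(name): name is "scene" or "top" or "wrist"; returns a dict with "color" (384x512x3 uint8, red, green, blue), "z_map" (384x512 float32, m along the optical axis (not along the pixel's ray), 0 where there is no reading), "intrinsics" (3x3 intrinsics, pixels), "dist_coeffs" ([k1, k2, p1, p2, k3] as OpenCV has them; the pictures are not rectified), "R" (3x3) and "t" (3): a world point X has camera coordinates R X + t; the wrist camera has in their place "hand_eye" (4x4, takes a point from camera to tool coordinates, whose origin is the TCP and whose axes are the tool frame's). Camera axes: x right, y down, z forward; pixel columns grow to the right and rows downward; lengths in m; the calibration is good to about 2 mm. A picture is of the moment at which its call begins: read the wrist's pose just before it.
- r.hand_in(): hands the job in, once; it reports no verdict.
The state is a dict: "clock": time; "joints": joint angles; "qvel": joint speeds; "tau": joint torques, N m; "tcp_pos": TCP position; "orientation": TCP orientation; "contact_force": force on the tool from outside, world axes, zero at the start; "moment": the same for the moment, N m; "grip_width": finger opening in m.
Only numpy, scipy, OpenCV 4.12 (cv2) and the standard library are available. Lean on these libraries where they do the work, as an engineer would, in place of code of your own. Each camera call takes 0.05 s, during which the arm holds its last target.

## Working session

There is one attempt and no reset: what is moved stays moved. The work goes in short steps, Python scripts to look and compute and a tool call to move; the robot and the scene stay as the last step left them, time stands still between calls to the robot, and variables do not carry over. Pictures are saved under pics/ and viewed, and the job is handed in when it is done.

Besides the shell and the picture viewer there is one more tool, called after ">>>" as a command line: name --argument value ..., lists and objects as JSON in quotes. apply_moves: Moves the arm, as the interface text tells. Shifts and turns lie within -1 to 1; 1 stands for 12 cm of shift or 120 degrees of turn. Its arguments: {"type":"object","properties":{"dp":{"type":"array"},"twist":{"type":"array"},"jaw":{"type":"array"},"grip_force":{"type":"number"}},"required":["dp","twist","jaw"]}

```bash
ls; mkdir -p pics; cat > h.py <<'E'
import numpy as np, cv2
from bench import r
def snap(n,f):
    o=r.get_obs(); d=r.grab_frame(n); cv2.imwrite('pics/'+f+'.png',d['color'][:,:,::-1]); 
    np.savez('pics/'+f+'.npz',tcp=o['tcp_pos'],ori=o['orientation'],**d); return o,d
E
python3 - <<'E'
from h import *
print(r.get_obs())
for n in ['scene','top','wrist']:
    o,d=snap(n,n+'0'); print(n,d['intrinsics'],d['dist_coeffs'],{k:d[k] for k in d if k in('R','t','hand_eye')})
E
```

```text
pics
{'clock': 0.0, 'joints': array([ 1.05687796,  0.47780762,  0.02234442,  1.55645982, -0.01150089,
        1.109289  , -0.08309867]), 'qvel': array([ 0.00035333,  0.00091378, -0.00094692, -0.00071984,  0.00138917,
       -0.00063558, -0.00030397]), 'tau': array([ 8.84221263e-04, -5.96445358e+01,  1.60784896e+00, -2.81198269e+01,
        1.23232801e-02,  9.36555531e-03,  1.33321117e-05]), 'tcp_pos': array([ 0.26636664, -0.61991955,  0.40371694]), 'orientation': array([-2.62280210e+00,  1.72768832e+00,  2.51968607e-03]), 'contact_force': array([-0.62017492, -0.71657975,  0.17453555]), 'moment': array([-0.05111868, -0.01823231,  0.05813221]), 'grip_width': 0.08533432234365768}
scene [[444.83211011   0.         258.16956861]
 [  0.         444.83211011 186.64637309]
 [  0.           0.           1.        ]] [-0.035088  0.        0.        0.        0.      ] {'R': array([[-5.86679345e-01,  8.09819065e-01, -6.54034909e-04],
       [ 6.70116354e-01,  4.85016907e-01, -5.61874249e-01],
       [-4.54699261e-01, -3.30078296e-01, -8.27222401e-01]]), 't': array([ 0.31851933, -0.36027847,  1.
[... 256 characters left out ...]
],
       [-0.97888054,  0.03761456, -0.20094284],
       [ 0.20068187, -0.01062862, -0.97959881]]), 't': array([0.00611101, 0.5740123 , 1.64409818])}
wrist [[272.24652336   0.         257.60768832]
 [  0.         272.24652336 194.10638916]
 [  0.           0.           1.        ]] [-0.04483351  0.          0.          0.          0.        ] {'hand_eye': array([[ 9.99999917e-01,  1.51991822e-05,  4.07903971e-04,
         3.30533703e-04],
       [-1.44237184e-04,  9.47996140e-01,  3.18281791e-01,
        -8.23430127e-02],
       [-3.81853766e-04, -3.18281823e-01,  9.47996063e-01,
         3.04605652e-02],
       [ 0.00000000e+00,  0.00000000e+00,  0.00000000e+00,
         1.00000000e+00]])}
```

View pics/scene0.png

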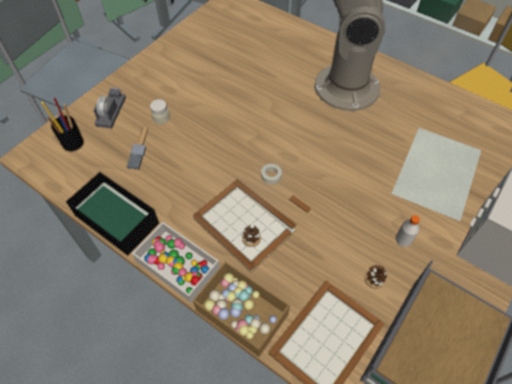

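View pics/top0.png

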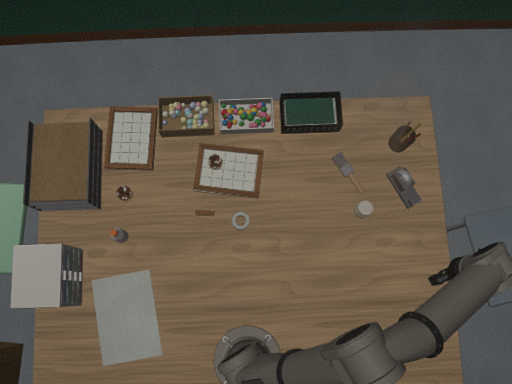

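View pics/wrist0.png

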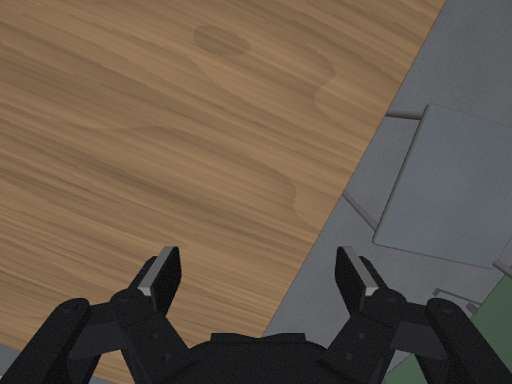

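```bash
python3 - <<'E'
import cv2
a=cv2.imread('pics/scene0.png')[170:275,185:315]; b=cv2.imread('pics/top0.png')[130:240,180:280]
cv2.imwrite('pics/z1.png',cv2.resize(a,None,fx=5,fy=5,interpolation=2)); cv2.imwrite('pics/z2.png',cv2.resize(b,None,fx=5,fy=5,interpolation=2))
E
```

```text
(no output)
```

View pics/z1.png

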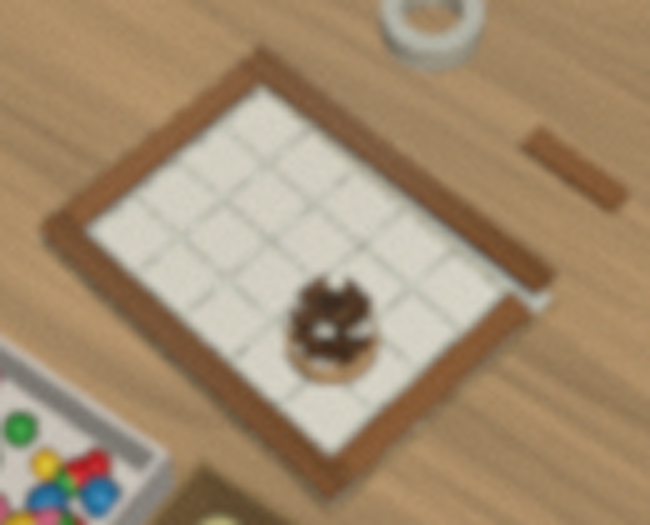

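View pics/z2.png

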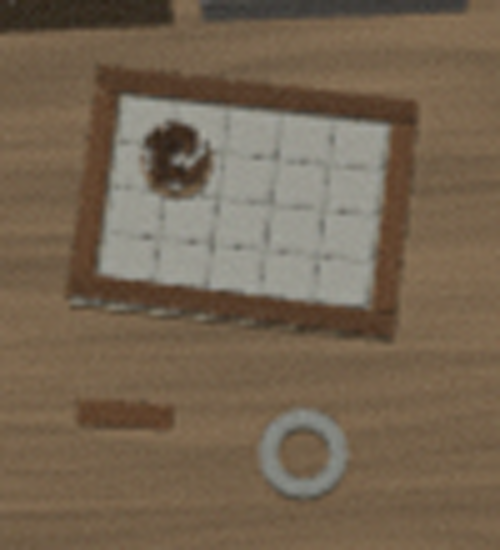

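```bash
cat >> h.py <<'E'
def load(f): return dict(np.load('pics/'+f+'.npz'))
def pose(d):
    if 'R' in d: return d['R'].T, -d['R'].T@d['t']
    Rt=cv2.Rodrigues(d['ori'])[0]; H=d['hand_eye']; return Rt@H[:3,:3], Rt@H[:3,3]+d['tcp']
def rays(d,uv):
    uv=np.array(uv,float).reshape(-1,1,2); n=cv2.undistortPoints(uv,d['intrinsics'],d['dist_coeffs']).reshape(-1,2)
    return np.c_[n,np.ones(len(n))]
def plane(d,uv,z):
    A,c=pose(d); w=rays(d,uv)@A.T; return c+w*((np.broadcast_to(z,len(w))-c[2])/w[:,2])[:,None]
def dep(d,uv,k=1):
    A,c=pose(d); out=[]
    for (u,v),ra in zip(uv,rays(d,uv)):
        u,v=int(round(u)),int(round(v)); w=d['z_map'][v-k:v+k+1,u-k:u+k+1]; w=w[w>0]
        out.append(A@(ra*np.median(w))+c)
    return np.array(out)
E
python3 - <<'E'
from h import *
np.set_printoptions(precision=4,suppress=True)
s=load('scene0');t=load('top0')
tp=np.array([[98,66],[417,102],[394,341],[68,297],[80,415],[174,413],[304,453],[176,160]])/5+[180,130]
print(plane(t,tp,[.025,.025,.025,.047,.01,.01,.024,.03])); 
sp=np.array([[262,50],[552,275],[332,497],[45,230],[432,25],[575,170]])/5+[185,170]
print(plane(s,sp,[.025,.047,.025,.025,.024,.01]));print(dep(s,np.array([[270,80],[535,280]])/5+[185,170]))
# others top: cone_b, glue, jar
print(plane(t,[[125,193],[119,235],[364,209],[348,170]],.03))
E
```

```text
[[ 0.7766  0.1453  0.025 ]
 [ 0.7397 -0.0899  0.025 ]
 [ 0.5605 -0.0648  0.025 ]
 [ 0.5974  0.1683  0.047 ]
 [ 0.5175  0.1648  0.01  ]
 [ 0.5164  0.0965  0.01  ]
 [ 0.4814  0.0033  0.024 ]
 [ 0.7008  0.0891  0.03  ]]
[[ 0.5703 -0.0577  0.025 ]
 [ 0.6089  0.1753  0.047 ]
 [ 0.7793  0.149   0.025 ]
 [ 0.7435 -0.0819  0.025 ]
 [ 0.4942  0.0146  0.024 ]
 [ 0.5227  0.1381  0.01  ]]
[[ 0.5855 -0.04    0.0261]
 [ 0.6146  0.1681  0.0422]]
[[ 0.5973  0.4195  0.03  ]
 [ 0.445   0.4394  0.03  ]
 [ 0.5052 -0.4424  0.03  ]
 [ 0.6521 -0.3963  0.03  ]]
```

```bash
python3 - <<'E'
from h import *
np.set_printoptions(precision=4,suppress=True)
o=r.get_obs();R=cv2.Rodrigues(o['orientation'])[0];print(R, o['clock'])
print('yaw x',np.degrees(np.arctan2(R[1,0],R[0,0])))
for tgt in ([.55,.05,.40],[.47,.04,.4]): print(R.T@(np.array(tgt)-o['tcp_pos']))
E
```

```text
[[ 0.3947 -0.9188 -0.0006]
 [-0.9188 -0.3947  0.0012]
 [-0.0014  0.0001 -1.    ]] 0.15
yaw x -66.75092837334738
[-0.5036 -0.5251  0.0046]
[-0.526  -0.4476  0.0046]
```

>>> apply_moves --dp '[[-0.256, -0.294, 0], [-0.256, -0.294, 0], [-0.256, -0.294, 0], [-0.256, -0.294, 0], [-0.256, -0.294, 0], [-0.256, -0.294, 0], [-0.256, -0.294, 0], [-0.256, -0.294, 0], [-0.256, -0.294, 0], [-0.256, -0.294, 0], [-0.256, -0.294, 0], [-0.256, -0.294, 0]]' --twist '[[0, 0, 0], [0, 0, 0], [0, 0, 0], [0, 0, 0], [0, 0, 0], [0, 0, 0], [0, 0, 0], [0, 0, 0], [0, 0, 0], [0, 0, 0], [0, 0, 0], [0, 0, 0]]' --jaw '[255, 255, 255, 255, 255, 255, 255, 255, 255, 255, 255, 255]'

```text
clock: 1.35
tcp_pos: [0.5147, -0.1029, 0.4]
orientation: [2.607, -1.746, -0.005]
contact_force: [0.3, -0.0, -0.5]
grip_width: -0.0002
```

>>> apply_moves --dp '[[-0.24, -0.273, 0], [-0.24, -0.273, 0], [-0.24, -0.273, 0], [-0.24, -0.273, 0], [0, 0, 0], [0, 0, 0], [0, 0, 0], [0, 0, 0], [0, 0, 0], [0, 0, 0]]' --twist '[[0, 0, 0], [0, 0, 0], [0, 0, 0], [0, 0, 0], [0, 0, 0.068], [0, 0, 0.068], [0, 0, 0.068], [0, 0, 0.068], [0, 0, 0], [0, 0, 0]]' --jaw '[255, 255, 255, 255, 255, 255, 255, 255, 255, 255]'

```text
clock: 2.35
tcp_pos: [0.5948, 0.0712, 0.3967]
orientation: [2.006, -2.411, -0.012]
contact_force: [0.2, -0.1, 0.3]
grip_width: 0.0001
```

```bash
python3 - <<'E'
from h import *
np.set_printoptions(precision=4,suppress=True)
o,d=snap('wrist','w1');R=cv2.Rodrigues(o['orientation'])[0];print(o['tcp_pos'],R,o['joints'],o['contact_force'])
print('yaw x',np.degrees(np.arctan2(R[1,0],R[0,0])))
E
```

```text
[0.5948 0.0712 0.3967] [[-0.1816 -0.9833 -0.0085]
 [-0.9834  0.1816  0.0025]
 [-0.001   0.0088 -1.    ]] [-0.0541  0.373  -0.2163  1.7374  0.0851  1.0482 -2.0525] [ 0.2447 -0.1499  0.3283]
yaw x -100.46475887203931
```

View pics/w1.png

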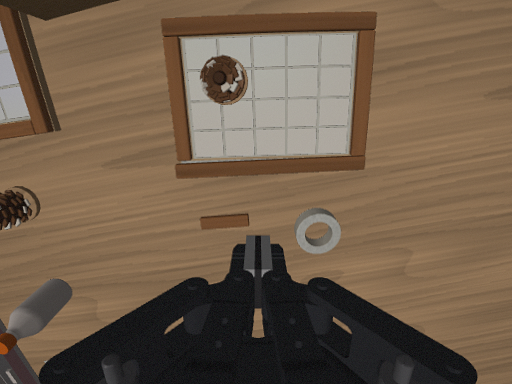

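```bash
python3 - <<'E'
from h import *
np.set_printoptions(precision=4,suppress=True)
d=load('w1'); c=d['color']; 
z=c[140:190,160:390]; cv2.imwrite('pics/z3.png',cv2.resize(z[:,:,::-1],None,fx=3.4,fy=3.4,interpolation=cv2.INTER_CUBIC))
hsv=cv2.cvtColor(c,cv2.COLOR_RGB2HSV)
for p in [(270,167),(225,222),(290,200),(366,100),(270,20)]: print(p,hsv[p[1],p[0]])
pp=[(185,171),(200,170),(220,169),(240,168),(260,167),(280,166),(300,165),(320,164),(340,163),(358,162),(271,21),(225,221),(290,200),(318,220)]
print(dep(d,pp))
E
```

```text
(270, 167) [ 13 151  98]
(225, 222) [ 13 145 111]
(290, 200) [ 15 101 141]
(366, 100) [ 13 143 114]
(270, 20) [ 14 148  95]
[[ 0.6115  0.1587  0.0425]
 [ 0.609   0.1407  0.0409]
 [ 0.6055  0.1164  0.04  ]
 [ 0.6017  0.0923  0.0374]
 [ 0.5979  0.0678  0.0351]
 [ 0.5943  0.0432  0.0338]
 [ 0.5906  0.0182  0.0316]
 [ 0.5868 -0.007   0.0298]
 [ 0.5831 -0.0326  0.0278]
 [ 0.5797 -0.056   0.026 ]
 [ 0.7558  0.0267  0.0251]
 [ 0.5236  0.132   0.0108]
 [ 0.5345  0.0355  0.0004]
 [ 0.5078  0.0031  0.0245]]
```

View pics/z3.png

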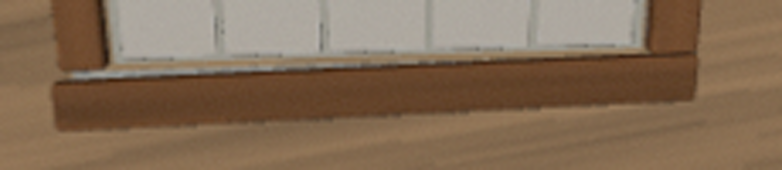

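```bash
python3 - <<'E'
from h import *
np.set_printoptions(precision=4,suppress=True)
d=load('w1')
uv=np.array([[54,83],[56,130],[695,100],[696,54]])/3.4+[160,140]
P=plane(d,uv,[.0435,.0435,.025,.025]);print(P)
print(np.linalg.norm(P[0]-P[1]),np.linalg.norm(P[2]-P[3]),np.linalg.norm(P[0]-P[3]),np.linalg.norm(P[1]-P[2]))
a=(P[2]+P[3])/2;b=(P[0]+P[1])/2;u=(b-a)[:2]/np.linalg.norm((b-a)[:2]);print('stuck',a,'raised',b,u,np.degrees(np.arctan2(u[1],u[0])))
# scene & top check: project
for n in('scene0','top0'):
    e=load(n); pr=cv2.projectPoints(np.array([a,b]),cv2.Rodrigues(e['R'])[0],e['t'],e['intrinsics'],e['dist_coeffs'])[0].reshape(-1,2);print(n,pr)
# far rim
print(dep(d,[(171,24),(270,21),(370,19),(175,100),(362,80),(150,250),(300,130)]))
E
```

```text
[[ 0.6217  0.1672  0.0435]
 [ 0.6047  0.1713  0.0435]
 [ 0.5682 -0.064   0.025 ]
 [ 0.5859 -0.0654  0.025 ]]
0.017405609535553885 0.017754077050508892 0.23601710617513044 0.2387665659283648
stuck [ 0.577  -0.0647  0.025 ] raised [0.6132 0.1692 0.0435] [0.1528 0.9883] 81.2107317892147
scene0 [[234.2176 180.3573]
 [292.6334 225.6056]]
top0 [[258.5538 193.7339]
 [193.3769 185.3185]]
[[ 0.7738  0.1361  0.0252]
 [ 0.756   0.0278  0.025 ]
 [ 0.7391 -0.0814  0.0259]
 [ 0.6946  0.1529  0.026 ]
 [ 0.6769 -0.0678  0.0254]
 [ 0.4916  0.2597 -0.0003]
 [ 0.6317  0.0108  0.0189]]
```

>>> apply_moves --dp '[[0, 0, 0], [0.35, 0, 0], [0.35, 0, 0.2], [0.35, 0, 0.3], [0, 0, 0.35], [0, 0, 0.25], [0, 0, 0.15], [0, 0, 0]]' --twist '[[0.0042, 0, -0.0139], [0, 0, 0], [0, 0, 0], [0, 0, 0], [0, 0, 0], [0, 0, 0], [0, 0, 0], [0, 0, 0]]' --jaw '[255, 255, 255, 255, 255, 255, 255, 255]'

```text
clock: 3.2
tcp_pos: [0.578, -0.0562, 0.2463]
orientation: [-2.069, 2.352, -0.009]
contact_force: [-0.9, 0.5, -0.4]
grip_width: 0.0001
```

```bash
cat >> h.py <<'E'
S=np.array([.577,-.0655,.025]); U=np.array([.1528,.9883,0]); OUT=np.array([-.9883,.1528,0])
def st():
    o=r.get_obs();R=cv2.Rodrigues(o['orientation'])[0]
    tip=o['tcp_pos']+R@[0,0,.173]; q=tip-S
    print('t',o['clock'],'tcp',o['tcp_pos'],'tip s,out,z mm',1e3*np.array([q@U,q@OUT,tip[2]]),'F',o['contact_force'],'M',o['moment'])
    print('tilt z',R[:,2],'yaw',np.degrees(np.arctan2(R[1,0],R[0,0])))
E
python3 - <<'E'
from h import *
np.set_printoptions(precision=4,suppress=True)
st();snap('wrist','w2');snap('scene','s2')
E
```

```text
t 3.2 tcp [ 0.578  -0.0562  0.2463] tip s,out,z mm [ 9.8859 -1.3626 73.3293] F [-0.9313  0.5036 -0.4432] M [-0.02    0.0646 -0.0104]
tilt z [ 0.0106  0.0012 -0.9999] yaw -97.33422157037919
```

View pics/w2.png

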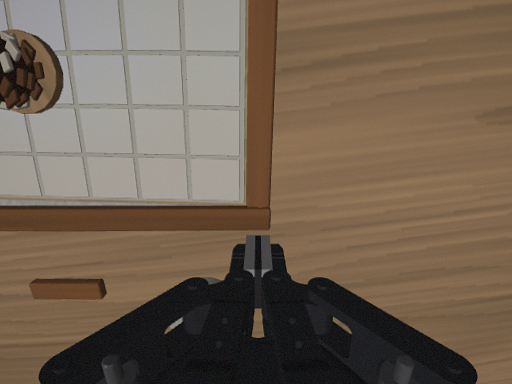

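```bash
python3 - <<'E'
from h import *
np.set_printoptions(precision=4,suppress=True)
d=load('w2')
z=d['color'][195:245,130:290]; cv2.imwrite('pics/z4.png',cv2.resize(z[:,:,::-1],None,fx=5,fy=5,interpolation=cv2.INTER_CUBIC))
print(plane(d,[[271,208],[271,230]],.025))
print(dep(d,[(262,219),(240,220),(200,220),(150,221),(100,221),(50,221),(10,221),(260,150)]))
# tip in image from the hand-eye
H=np.linalg.inv(d['hand_eye']);
for p in [[0,11,.173],[0,-11e-3,.173],[0,.011,.173],[-.009,-.011,.173],[.009,-.011,.173]]:
    print(p,cv2.projectPoints(np.array([H[:3,:3]@p+H[:3,3]]),np.zeros(3),np.zeros(3),d['intrinsics'],d['dist_coeffs'])[0].ravel())
st()
E
```

```text
[[ 0.5864 -0.067   0.025 ]
 [ 0.5683 -0.0649  0.025 ]]
[[ 0.5787 -0.0592  0.0258]
 [ 0.5804 -0.0426  0.0268]
 [ 0.585  -0.013   0.0289]
 [ 0.5901  0.0234  0.032 ]
 [ 0.5957  0.0595  0.0347]
 [ 0.6012  0.0959  0.0372]
 [ 0.6059  0.1246  0.0403]
 [ 0.6307 -0.0642  0.0252]]
[0, 11, 0.173] [257.5254 687.2614]
[0, -0.011, 0.173] [257.3765 232.7113]
[0, 0.011, 0.173] [257.3815 265.327 ]
[-0.009, -0.011, 0.173] [241.8717 232.7044]
[0.009, -0.011, 0.173] [272.8811 232.7069]
t 3.3 tcp [ 0.5792 -0.0559  0.2489] tip s,out,z mm [10.3682 -3.2357 75.9409] F [ 0.4094  1.1237 -0.5182] M [ 0.0244 -0.0203  0.0607]
tilt z [ 0.0147  0.0011 -0.9999] yaw -97.3788192607567
```

View pics/z4.png

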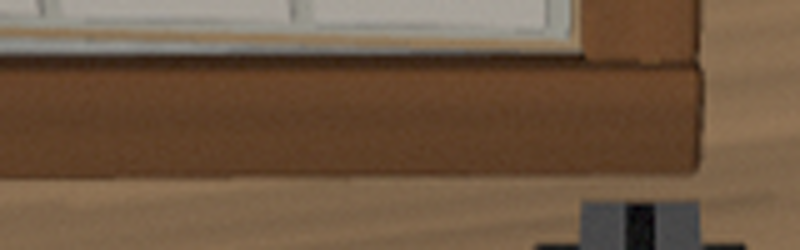

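>>> apply_moves --dp '[[0, 0, 0], [0, 0, 0], [0, 0, 0]]' --twist '[[-0.007, 0, 0.012], [0, 0, 0], [0, 0, 0]]' --jaw '[255, 255, 255]'

```text
clock: 3.6
tcp_pos: [0.581, -0.0554, 0.2529]
orientation: [-2.04, 2.38, -0.002]
contact_force: [0.3, 0.3, 0.2]
grip_width: -0.0001
```

```bash
python3 - <<'E'
from h import *
np.set_printoptions(precision=4,suppress=True)
st()
E
```

```text
t 3.6 tcp [ 0.581  -0.0554  0.2529] tip s,out,z mm [11.3406 -3.2873 79.9494] F [0.3235 0.2682 0.2303] M [-0.016   0.0351  0.0178]
tilt z [ 0.0059  0.0036 -1.    ] yaw -98.81029976030432
```

>>> apply_moves --dp '[[0, 0.044, 0.19], [0, 0, 0.19], [0, 0, 0], [0, 0, 0], [0, 0, 0]]' --twist '[[-0.0025, 0.0021, 0], [0, 0, 0], [0, 0, 0], [0, 0, 0], [0, 0, 0]]' --jaw '[255, 255, 255, 255, 255]'

```text
clock: 4.1
tcp_pos: [0.5785, -0.0539, 0.2117]
orientation: [-2.042, 2.378, -0.01]
contact_force: [-0.3, -0.3, 0.5]
grip_width: -0.0001
```

```bash
python3 - <<'E'
from h import *
np.set_printoptions(precision=4,suppress=True)
st()
E
```

```text
t 4.1 tcp [ 0.5785 -0.0539  0.2117] tip s,out,z mm [11.9282 -1.3465 38.7527] F [-0.2893 -0.3158  0.5143] M [-0.0126  0.0403 -0.0275]
tilt z [ 0.0095 -0.0003 -1.    ] yaw -98.7112499233333
```

>>> apply_moves --dp '[[0, 0.028, 0.04], [0, 0, 0]]' --twist '[[-0.0045, 0, 0], [0, 0, 0]]' --jaw '[255, 255]'

```text
clock: 4.3
tcp_pos: [0.5757, -0.0533, 0.2085]
orientation: [-2.045, 2.382, -0.001]
contact_force: [-0.6, -0.5, 0.9]
grip_width: -0.0
```

```bash
python3 - <<'E'
from h import *
np.set_printoptions(precision=4,suppress=True)
st()
E
```

```text
t 4.3 tcp [ 0.5757 -0.0533  0.2085] tip s,out,z mm [12.1045  2.7639 35.5001] F [-0.6043 -0.5119  0.9322] M [0.0037 0.0363 0.0005]
tilt z [ 0.0024  0.0012 -1.    ] yaw -98.71226237974803
```

>>> apply_moves --dp '[[0, 0, 0.05], [0, 0, 0]]' --twist '[[0, 0, 0], [0, 0, 0]]' --jaw '[255, 255]'

```text
clock: 4.5
tcp_pos: [0.576, -0.0534, 0.2028]
orientation: [-2.044, 2.381, -0.002]
contact_force: [-0.5, 0.2, 0.5]
grip_width: 0.0004
```

```bash
python3 - <<'E'
from h import *
np.set_printoptions(precision=4,suppress=True)
st()
E
```

```text
t 4.5 tcp [ 0.576  -0.0534  0.2028] tip s,out,z mm [12.1424  2.2777 29.8091] F [-0.5366  0.221   0.5491] M [0.0181 0.0126 0.0214]
tilt z [ 0.0037  0.0011 -1.    ] yaw -98.71583893332921
```

Now small downward steps to feel contact.

>>> apply_moves --dp '[[0, 0, 0.022]]' --twist '[[0, 0, 0]]' --jaw '[255]'

```text
clock: 4.6
tcp_pos: [0.5762, -0.0534, 0.2003]
orientation: [-2.043, 2.381, -0.003]
contact_force: [-0.1, 0.3, 1.1]
grip_width: -0.0002
```

>>> apply_moves --dp '[[0, 0, 0.012]]' --twist '[[0, 0, 0]]' --jaw '[255]'

```text
clock: 4.7
tcp_pos: [0.5762, -0.0533, 0.1987]
orientation: [-2.044, 2.381, -0.003]
contact_force: [-2.2, 1.9, 4.1]
grip_width: 0.0002
```

>>> apply_moves --dp '[[-0.04, 0, 0], [-0.04, 0, 0]]' --twist '[[0, 0, 0], [0, 0, 0]]' --jaw '[255, 255]'

```text
clock: 4.9
tcp_pos: [0.5778, -0.0459, 0.199]
orientation: [-2.042, 2.385, -0.006]
contact_force: [-0.2, -3.9, 4.5]
grip_width: 0.0002
```

```bash
python3 - <<'E'
from h import *
np.set_printoptions(precision=4,suppress=True)
st()
E
```

```text
t 4.9 tcp [ 0.5778 -0.0459  0.199 ] tip s,out,z mm [19.3471  1.4918 26.0198] F [-0.1643 -3.8617  4.4731] M [-0.784   0.2018  0.0093]
tilt z [ 0.0041 -0.0016 -1.    ] yaw -98.87505367897172
```

>>> apply_moves --dp '[[-0.04, 0, 0], [-0.04, 0, 0]]' --twist '[[0, 0, 0], [0, 0, 0]]' --jaw '[255, 255]'

```text
clock: 5.1
tcp_pos: [0.5797, -0.0367, 0.1995]
orientation: [-2.04, 2.386, -0.009]
contact_force: [-1.0, -3.2, 3.3]
grip_width: 0.0003
```

>>> apply_moves --dp '[[-0.04, 0, 0], [-0.04, 0, 0]]' --twist '[[0, 0, 0], [0, 0, 0]]' --jaw '[255, 255]'

```text
clock: 5.3
tcp_pos: [0.5815, -0.026, 0.1997]
orientation: [-2.04, 2.386, -0.009]
contact_force: [0.3, -2.6, 3.3]
grip_width: 0.0001
```

```bash
python3 - <<'E'
from h import *
np.set_printoptions(precision=4,suppress=True)
st()
E
```

```text
t 5.3 tcp [ 0.5815 -0.026   0.1997] tip s,out,z mm [39.4439  0.5899 26.7093] F [ 0.2963 -2.6315  3.3027] M [-0.4833  0.093  -0.0272]
tilt z [ 0.0056 -0.0027 -1.    ] yaw -98.91895912619037
```

>>> apply_moves --dp '[[-0.04, 0, 0.003], [-0.04, 0, 0.003]]' --twist '[[-0.003, -0.001, 0], [0, 0, 0]]' --jaw '[255, 255]'

```text
clock: 5.5
tcp_pos: [0.5832, -0.0148, 0.199]
orientation: [-2.043, 2.386, 0.002]
contact_force: [-0.8, -2.0, 3.3]
grip_width: -0.0001
```

>>> apply_moves --dp '[[-0.04, 0, 0.003], [-0.04, 0, 0.003]]' --twist '[[0, 0, 0], [0, 0, 0]]' --jaw '[255, 255]'

```text
clock: 5.7
tcp_pos: [0.5847, -0.0038, 0.1979]
orientation: [-2.044, 2.385, 0.003]
contact_force: [-0.1, -2.4, 2.0]
grip_width: 0.0001
```

```bash
python3 - <<'E'
from h import *
np.set_printoptions(precision=4,suppress=True)
st()
E
```

```text
t 5.7 tcp [ 0.5847 -0.0038  0.1979] tip s,out,z mm [62.5221  2.0708 24.917 ] F [-0.0984 -2.4168  1.9506] M [-0.3591  0.0348  0.0591]
tilt z [-0.0009  0.0021 -1.    ] yaw -98.82172515095041
```

>>> apply_moves --dp '[[-0.04, 0, 0.002], [-0.04, 0, 0.002]]' --twist '[[0, 0, 0], [0, 0, 0]]' --jaw '[255, 255]'

```text
clock: 5.9
tcp_pos: [0.5862, 0.0066, 0.1974]
orientation: [-2.044, 2.385, 0.004]
contact_force: [-0.1, -1.8, 3.2]
grip_width: -0.0002
```

>>> apply_moves --dp '[[-0.04, 0, 0.002], [-0.04, 0, 0.002]]' --twist '[[0, 0, 0], [0, 0, 0]]' --jaw '[255, 255]'

```text
clock: 6.1
tcp_pos: [0.5879, 0.0163, 0.1971]
orientation: [2.044, -2.386, -0.002]
contact_force: [-0.8, -3.4, 4.8]
grip_width: 0.0003
```

```bash
python3 - <<'E'
from h import *
np.set_printoptions(precision=4,suppress=True)
st()
E
```

```text
t 6.1 tcp [0.5879 0.0163 0.1971] tip s,out,z mm [82.6714  1.943  24.117 ] F [-0.8168 -3.3649  4.8178] M [-0.7539  0.1468  0.0191]
tilt z [-0.001   0.0011 -1.    ] yaw -98.84310238547351
```

>>> apply_moves --dp '[[-0.045, 0, -0.002], [-0.045, 0, 0]]' --twist '[[0, 0, 0], [0, 0, 0]]' --jaw '[255, 255]'

```text
clock: 6.3
tcp_pos: [0.5897, 0.0276, 0.1975]
orientation: [2.043, -2.387, -0.002]
contact_force: [-0.2, -3.0, 4.1]
grip_width: -0.0001
```

>>> apply_moves --dp '[[-0.045, 0, 0], [-0.045, 0, 0]]' --twist '[[0, 0, 0], [0, 0, 0]]' --jaw '[255, 255]'

```text
clock: 6.5
tcp_pos: [0.5915, 0.0394, 0.1974]
orientation: [2.043, -2.387, -0.002]
contact_force: [-0.2, -2.8, 3.9]
grip_width: -0.0002
```

```bash
python3 - <<'E'
from h import *
np.set_printoptions(precision=4,suppress=True)
st()
E
```

```text
t 6.5 tcp [0.5915 0.0394 0.1974] tip s,out,z mm [106.0469   1.9133  24.4297] F [-0.2073 -2.7906  3.8609] M [-0.5593  0.0594 -0.0088]
tilt z [-0.001   0.0011 -1.    ] yaw -98.86883047916233
```

>>> apply_moves --dp '[[-0.045, 0, 0], [-0.045, 0, 0], [-0.045, 0, 0]]' --twist '[[0, 0, 0], [0, 0, 0], [0, 0, 0]]' --jaw '[255, 255, 255]'

```text
clock: 6.8
tcp_pos: [0.5941, 0.0571, 0.1973]
orientation: [2.043, -2.386, -0.003]
contact_force: [0.1, -2.0, 4.6]
grip_width: 0.0001
```

>>> apply_moves --dp '[[-0.045, 0, 0], [-0.045, 0, 0], [-0.045, 0, 0]]' --twist '[[0, 0, 0], [0, 0, 0], [0, 0, 0]]' --jaw '[255, 255, 255]'

```text
clock: 7.1
tcp_pos: [0.5967, 0.0747, 0.1973]
orientation: [2.043, -2.386, -0.003]
contact_force: [-1.3, -2.6, 3.7]
grip_width: 0.0002
```

```bash
python3 - <<'E'
from h import *
np.set_printoptions(precision=4,suppress=True)
st()
E
```

```text
t 7.1 tcp [0.5967 0.0747 0.1973] tip s,out,z mm [141.7164   2.207   24.3269] F [-1.3391 -2.601   3.6607] M [-0.5796  0.1248 -0.0108]
tilt z [-0.0015  0.0013 -1.    ] yaw -98.84149757568196
```

>>> apply_moves --dp '[[-0.045, 0, 0], [-0.045, 0, 0], [-0.045, 0, 0]]' --twist '[[0, 0, 0], [0, 0, 0], [0, 0, 0]]' --jaw '[255, 255, 255]'

```text
clock: 7.4
tcp_pos: [0.5994, 0.0922, 0.1972]
orientation: [2.043, -2.386, -0.003]
contact_force: [-1.2, -2.5, 3.7]
grip_width: 0.0
```

>>> apply_moves --dp '[[-0.045, 0, 0], [-0.045, 0, 0], [-0.045, 0, 0]]' --twist '[[0, 0, 0], [0, 0, 0], [0, 0, 0]]' --jaw '[255, 255, 255]'

```text
clock: 7.7
tcp_pos: [0.602, 0.1098, 0.1972]
orientation: [2.043, -2.386, -0.004]
contact_force: [0.7, -1.6, 4.0]
grip_width: -0.0003
```

```bash
python3 - <<'E'
from h import *
np.set_printoptions(precision=4,suppress=True)
st()
E
```

```text
t 7.7 tcp [0.602  0.1098 0.1972] tip s,out,z mm [177.2083   2.474   24.1797] F [ 0.7002 -1.6418  3.9982] M [-0.515   0.0564  0.0231]
tilt z [-0.0019  0.0014 -1.    ] yaw -98.83299181015978
```

>>> apply_moves --dp '[[-0.045, 0, 0], [-0.045, 0, 0], [-0.045, 0, 0], [-0.045, 0, 0]]' --twist '[[0, 0, 0], [0, 0, 0], [0, 0, 0], [0, 0, 0]]' --jaw '[255, 255, 255, 255]'

```text
clock: 8.1
tcp_pos: [0.6055, 0.1332, 0.1972]
orientation: [2.044, -2.385, -0.004]
contact_force: [-0.3, -1.7, 2.4]
grip_width: 0.0001
```

>>> apply_moves --dp '[[-0.045, -0.004, 0], [-0.045, -0.004, 0], [-0.045, 0, 0], [-0.045, 0, 0]]' --twist '[[0, 0, 0], [0, 0, 0], [0, 0, 0], [0, 0, 0]]' --jaw '[255, 255, 255, 255]'

```text
clock: 8.5
tcp_pos: [0.61, 0.1564, 0.1971]
orientation: [2.044, -2.385, -0.004]
contact_force: [0.1, -1.5, 3.3]
grip_width: 0.0002
```

```bash
python3 - <<'E'
from h import *
np.set_printoptions(precision=4,suppress=True)
st()
E
```

```text
t 8.5 tcp [0.61   0.1564 0.1971] tip s,out,z mm [224.5753   1.7379  24.0803] F [ 0.1442 -1.5056  3.2541] M [-0.4095  0.0904 -0.0223]
tilt z [-0.0024  0.0017 -1.    ] yaw -98.82085990963769
```

>>> apply_moves --dp '[[-0.045, 0, 0], [-0.02, 0, 0], [0, 0, -0.1], [0, 0, -0.4], [0, 0, -0.4], [0, 0, -0.4], [0, 0, -0.4], [0.35, 0, 0], [0.35, 0, 0], [0, 0, 0], [0, 0, 0]]' --twist '[[0, 0, 0], [0, 0, 0], [0, 0, 0], [0, 0, 0], [0, 0, 0], [0, 0, 0], [0, 0, 0], [0, 0, 0], [0, 0, 0], [0, 0, 0], [0, 0, 0]]' --jaw '[255, 255, 255, 255, 255, 255, 255, 255, 255, 255, 255]'

```text
clock: 9.6
tcp_pos: [0.5969, 0.0849, 0.4142]
orientation: [-2.051, 2.372, 0.011]
contact_force: [0.8, 1.9, -0.4]
grip_width: 0.0003
```

```bash
python3 - <<'E'
from h import *
np.set_printoptions(precision=4,suppress=True)
st(); o,d=snap('wrist','w5'); snap('scene','s5'); snap('top','t5')
E
```

```text
t 9.6 tcp [0.5969 0.0849 0.4142] tip s,out,z mm [153.2317   3.5264 241.2242] F [ 0.797   1.9431 -0.4426] M [0.0374 0.0074 0.0285]
tilt z [-0.     0.009 -1.   ] yaw -98.32367383753657
```

View pics/w5.png

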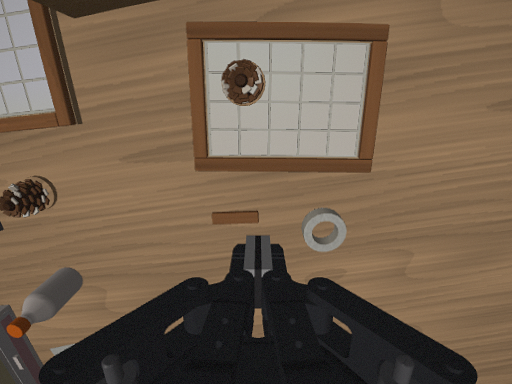

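```bash
python3 - <<'E'
from h import *
np.set_printoptions(precision=4,suppress=True)
d=load('w5')
us=np.linspace(200,366,9); pts=np.c_[us,165.0+0*us]
P=dep(d,pts);print(P); print(np.polyfit((P-S)@U,P[:,2],1))
z=d['color'][140:190,180:390]; cv2.imwrite('pics/z5.png',cv2.resize(z[:,:,::-1],None,fx=3.8,fy=3.8,interpolation=cv2.INTER_CUBIC))
A=load('s5')['color'][165:275,180:320];B=load('scene0')['color'][165:275,180:320]
cv2.imwrite('pics/z6.png',cv2.resize(np.hstack([B,A])[:,:,::-1],None,fx=2.8,fy=2.8,interpolation=2))
A=load('t5')['color'];B=load('top0')['color']
g=lambda a:cv2.cvtColor(a,cv2.COLOR_RGB2GRAY)[135:175,190:270].astype(np.float32)
print('top shift px',cv2.phaseCorrelate(g(B),g(A)))
g=lambda a:cv2.cvtColor(a,cv2.COLOR_RGB2GRAY)[205:270,190:280].astype(np.float32)
print('scene shift px',cv2.phaseCorrelate(g(load('scene0')['color']),g(load('s5')['color'])))
E
```

```text
[[ 0.6114  0.1645  0.0254]
 [ 0.6074  0.1368  0.0255]
 [ 0.6033  0.1092  0.0254]
 [ 0.5993  0.0816  0.0252]
 [ 0.5954  0.0541  0.0252]
 [ 0.5915  0.0266  0.0257]
 [ 0.5875 -0.0011  0.0254]
 [ 0.5837 -0.0287  0.0258]
 [ 0.5798 -0.0566  0.0256]]
[-0.0013  0.0256]
top shift px ((-0.07447743878911695, 0.682698297495314), 0.28249029874801634)
scene shift px ((-0.05765102455431048, 0.019607064821684617), 0.9870034198702118)
```

View pics/z5.png

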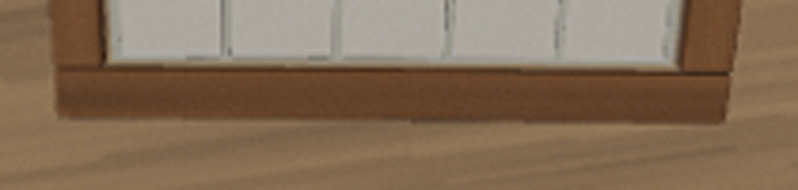

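View pics/z6.png

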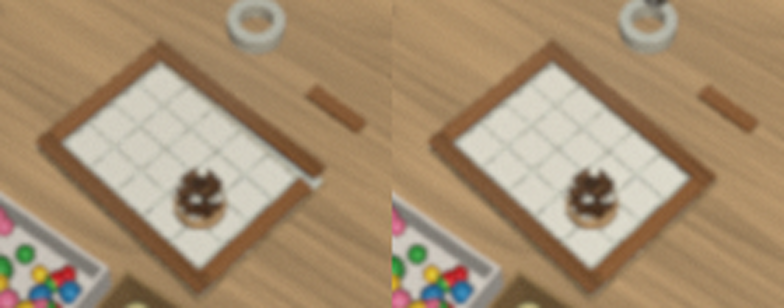

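```bash
python3 -c "
from h import *
st(); print(r.hand_in())"
```

```text
t 9.75 tcp [0.59718071 0.08579419 0.41330623] tip s,out,z mm [154.03245355   3.60300534 240.3126354 ] F [0.05434996 0.98077887 0.8169925 ] M [ 0.02313696 -0.01129287  0.03093027]
tilt z [-0.00119706  0.00851836 -0.999963  ] yaw -98.22841690215093
the job is handed in; nothing more can be done
None
```

I rubbed the loose moulding down with the closed fingertips, and it now lies flat. I touched down about 12 mm from the stuck end and slid in one pass to about 230 mm, then lifted clear. I handed the job in at about 9.75 s.

- **Pressing force:** it read mostly 2 to 4.8 N at the checks along the way. The sideways drag was at most about 3.9 N.
- **Moulding:** by wrist-camera depth, its top is 25.2 to 25.8 mm above the table along its whole length, with a residual slope of about -0.001 rad. It was about 0.076 rad before.
- **Tray and cone on it:** the scene-camera images before and after differ by less than 0.1 pixel, so neither moved visibly. The offcut and tape roll also look unmoved.
- **Checks that disagreed:** the top camera's shift comparison gave 0.68 pixel with low confidence (0.28), probably because the arm was in that view. I relied on the scene camera instead. Early on, the scene and top views put the moulding's ends a few millimetres away from the wrist view. I used the wrist position, which two views agreed on to about 1 mm.

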